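# Hold the spring clip open around the job card

### The job

Squeeze the tails of the steel spring clip to open it, lift it off the rim of the sink caddy and, keeping it squeezed open, bring it down over the middle of the top edge of the upright job card, the narrow jaw on the front of the card (the side with the ledge) and the wide jaw behind. Finish while holding it there: squeezed wide open, upright and in line with the card, the edge well inside the jaws but nothing of the clip touching the card, so that the plumber can slip a sheet in; do not let go. Leave the other things on the counter where they are.

Things in the scene. Friction and masses are not known exactly. Their poses are not given: they have to be found in the camera images.
- clip_grip (a point): Between the two upright tails of the steel spring clip: squeeze here, along y. The clip stands jaws down, clamped astride the caddy's rim, about 70 g. x along its pivot pin (26 mm below this point), y across the jaws (narrow jaw on +y, wide on -y), z up. Tails: flat plates 24 mm wide, 30 mm tall, flared to 54 mm over their top edges, which are 7 mm above this point.
- clip_narrow (a joint): Swing of each jaw (both move alike): 0 as clamped on the 4 mm rim, 0.35 rad at the stop, about 10 N on each tail. A spring shuts it. At the stop the tails are parallel, 29 mm over their outer faces, tops 14 mm above clip_grip: as the tops rise, the clip sinks about 7 to 12 mm between closing fingers. Then 25 mm of edge depth above the lip middles stays free.
- clip_narrow_lip (a point): Middle of the gripping face of the clip's narrow jaw (16 mm wide, lip 18 mm tall, 4 mm thick), 39 mm below the pivot. Open to the stop it is 15 mm out from the clip's middle plane and 36 mm below the pivot, and the lip's lower end 44 mm below the pivot.
- clip_wide_lip (a point): The same on the clip's wide jaw (44 mm wide).
- caddy: White sink caddy, fixed open box 160 x 90 x 100 mm high with 4 mm walls; origin under its centre, x along its length. The clip sits on its long -y wall. What lies inside is lower than 80 mm.
- card_edge (a point): Middle of the top edge of the upright job card: white board 140 mm wide (x), 5 mm thick (y), fixed in a wooden foot, edge 150 mm above the counter. z up; +y is the card's front, the side with the little wooden ledge (sticking out 26 mm, under 55 mm high).
- mug: Bystander: white mug, 76 mm across, 85 mm high. Origin in its underside or handle.
- soap: Bystander: clear soap bottle, 60 mm across, 150 mm high. Origin in its underside or handle.
- screwdriver: Bystander: screwdriver lying down. Origin in its underside or handle.
- nut: Bystander: brass ring nut, 44 mm across, 18 mm high. Origin in its underside or handle.
- bowl: Bystander: steel bowl, 120 mm across, 45 mm high. Origin in its underside or handle.
- wrench: Bystander: wrench lying down. Origin in its underside or handle.
- peg: Bystander: small wooden clothes peg lying down, 72 mm long. Origin in its underside or handle.

How it is judged:
By the outcome, as a careful person would: the job done as asked, in the order asked, and still so for the second after the job is handed in, while the arm keeps its last pose, push and grip.
It also fails if it takes over 35 s, if anything falls off the work surface, if the arm or the gripper's body presses on something with over 40 N, if the wrist force passes 120 N, or if a joint passes its speed limit or range.

### The arm

A 7-joint arm with a two-finger parallel gripper is mounted at the origin on the work surface. World frame = base frame: x ahead of the robot, y to its left, z up, the work surface at z = 0. Lengths are in m, angles in rad, forces in N, time in s.
With the tool pointing down it reaches from about 0.4 to 0.85 m from the base axis. Payload 4.5 kg.
Tool frame: the origin (TCP) lies on the centre line of the jaws, within the pads' length; the fingertips stand 11 mm ahead of it and the grasp point (between the pads) lies 8 mm behind it; z points along the fingers, y is the direction in which the jaws open and shut (so a half turn about z gives the same grasp; the last joint's range is limited). The gripper opens to 88 mm and grips with 3 to 60 N. Pads are 18 mm wide; open, the fingers measure 123 mm over their backs; the gripper's body (75 mm by 187 mm) begins 45 mm behind the grasp point.
Start: joints at [1.331, 0.689, -0.195, 1.565, 0.157, 0.902, -0.215], TCP at [0.169, -0.602, 0.25] pointing down, gripper open.
Joint ranges: [-3.01, 3.01], [-0.46, 2.08], [-1.47, 1.51], [0.13, 2.56], [-1, 4.14], [0.04, 2.09], [-2.66, 2.66]. Speed limits (rad/s): [2.57, 2.57, 3.14, 3.14, 3.14, 3.14, 3.14].

### API

Orientations are given as a unit quaternion [x, y, z, w].
In Python, from plant import r, snapshot gives the robot as it stands.
- The arm moves only by the tool drive_tool, never from a script. Its argument "commands" is a list of rows, each an object of numbers: "wx", "wy", "wz": the turn, a rotation vector about the tool's x, y, z in rad; "dx", "dy", "dz": the shift along the tool's x, y, z in m; "claw": the opening, from 0 (shut) to 1 (fully open). A call has 1 to 12 rows; each row shifts and turns the commanded pose from where the row before left it, along the tool's axes as they then stand; what a row does not reach is not made up. A row lasts 1/10 s, in which the tool goes at most 50 mm and 8.59 degrees, less where a joint would pass 70% of its speed; a pose out of reach is approached as far as the arm can. A call is refused whole if a number of a shift passes 0.05 or a number of a turn 0.15, either way. A call with a gripper value outside its range is refused whole. The fingers move at their own pace and stop on an object; "grip_force" is the grip in N (left out, the last holds). Time passes only in rows, so rows that do not move let the fingers close. It gives the time, the measured TCP pose, the force and the opening at its end, in the units of the state.
- r.get_state(): the state, without advancing time (a new reading comes with each control period).
- snapshot(name): name is "side" or "top" or "wrist"; returns a dict with "color" (480x640x3 uint8, red, green, blue), "fx", "fy", "cx", "cy" (pixels), "world_to_cam" (4x4, takes a point from world to camera coordinates); the wrist camera has in their place "T_tool_cam" (4x4, takes a point from camera to tool coordinates, whose origin is the TCP and whose axes are the flange's). Camera axes: x right, y up, looking along -z (the intrinsics and any distortion apply to the point x, -y, -z); pixel columns grow to the right and rows downward; lengths in m; the calibration is good to about 2 mm. A picture is of the moment at which its call begins: read the wrist's pose just before it. There is no depth.
- r.finish_job(): hands the job in, once; it reports no verdict.
The state is a dict: "clock": time; "q": joint angles; "qd": joint speeds; "joint_torque": joint torques, N m; "tool_pos": TCP position; "eef_rot": TCP orientation; "contact_force": force on the tool from outside, world axes, zero at the start; "moment": the same for the moment, N m; "opening": opening from 0.0 (shut) to 1.0 (fully open).
Only numpy, scipy, OpenCV 4.12 (cv2) and the standard library are available. Lean on these libraries where they do the work, as an engineer would, in place of code of your own. Each camera call takes 0.05 s, during which the arm holds its last target. There are 200 camera calls.

## Working session

There is one attempt and no reset: what is moved stays moved. The work goes in short steps, Python scripts to look and compute and a tool call to move; the robot and the scene stay as the last step left them, time stands still between calls to the robot, and variables do not carry over. Pictures are saved under pics/ and viewed, on a budget of 10 in all, crops included, one or two more only if the job needs it, and the job is handed in when it is done.

Besides the shell and the picture viewer there is one more tool, called after "Call:" as name([rows], argument=value, ...), one row to a line, values as JSON. drive_tool: Moves the arm, as the interface text tells. Its arguments: {"type":"object","properties":{"commands":{"type":"array","items":{"type":"object","properties":{"wx":{"type":"number"},"wy":{"type":"number"},"wz":{"type":"number"},"dx":{"type":"number"},"dy":{"type":"number"},"dz":{"type":"number"},"claw":{"type":"number"}}}},"grip_force":{"type":"number"}},"required":["commands"]}

```bash
ls; mkdir -p pics; cat > h.py <<'E'
import numpy as np, cv2, json
from plant import r, snapshot
from scipy.spatial.transform import Rotation as R
def snap(n,f):
    st=r.get_state(); s=snapshot(n)
    cv2.imwrite(f'pics/{f}.png',s['color'][:,:,::-1])
    if 'world_to_cam' in s: T=np.linalg.inv(np.array(s['world_to_cam']))
    else:
        B=np.eye(4);B[:3,:3]=R.from_quat(st['eef_rot']).as_matrix();B[:3,3]=st['tool_pos'];T=B@np.array(s['T_tool_cam'])
    d={k:np.array(v).tolist() for k,v in s.items() if k!='color'}; d['T']=T.tolist()
    json.dump(d,open(f'pics/{f}.json','w')); return s
def ray(f,u,v):
    d=json.load(open(f'pics/{f}.json'));T=np.array(d['T'])
    k=[[d['fx'],0,d['cx']],[0,d['fy'],d['cy']],[0,0,1]]
    p=np.linalg.inv(k)@[u,v,1]
    w=T[:3,:3]@[p[0],-p[1],-1]; return T[:3,3],w/np.linalg.norm(w)
def onz(f,u,v,z):
    o,w=ray(f,u,v); return o+w*(z-o[2])/w[2]
def proj(f,P):
    d=json.load(open(f'pics/{f}.json'));c=np.linalg.inv(d['T'])@[*P,1]
    return d['fx']*c[0]/-c[2]+d['cx'], d['fy']*-c[1]/-c[2]+d['cy']
def tri(f1,p1,f2,p2):
    o1,w1=ray(f1,*p1);o2,w2=ray(f2,*p2)
    t=np.linalg.lstsq(np.c_[w1,-w2],o2-o1,rcond=None)[0]
    a=o1+t[0]*w1;b=o2+t[1]*w2; return (a+b)/2,np.linalg.norm(a-b)
E
python3 - <<'E'
from h import *
for n in('top','side'):
    s=snap(n,n+'0'); print({k:v for k,v in s.items() if k!='color'})
print(r.get_state())
E
```

```text
pics
{'fx': 528.1356800039747, 'fy': 528.1356800039747, 'cx': 321.96385327684834, 'cy': 239.89476915038188, 'world_to_cam': array([[-0.08681132, -0.99621862,  0.00350084,  0.03108472],
       [ 0.97061644, -0.08378763,  0.22557342, -0.54207579],
       [-0.22442711,  0.0229803 ,  0.97421988, -0.94249586],
       [ 0.        ,  0.        ,  0.        ,  1.        ]])}
{'fx': 565.4063093716835, 'fy': 565.4063093716835, 'cx': 313.63497054587936, 'cy': 239.25395693429115, 'world_to_cam': array([[-0.74631846, -0.66547629, -0.01225004,  0.42124236],
       [ 0.35296567, -0.41131363,  0.84037868, -0.29822742],
       [-0.5642907 ,  0.62286628,  0.54186124, -0.83827553],
       [ 0.        ,  0.        ,  0.        ,  1.        ]])}
{'clock': 0.1, 'q': array([ 1.33077046,  0.68986615, -0.19452672,  1.5662092 ,  0.15731012,
        0.90247563, -0.21510229]), 'qd': array([-1.79988175e-04, -2.70980071e-03,  4.38276984e-04, -1.98132102e-03,
       -4.56181414e-04, -3.01838281e-05, -2.92824762e-05]), 'joint_torque': array([-3.06526308e-03, -5.28504217e+01, -1.27166592e+00, -1.53838366e+01,
       -5.26105938e-02,  2.01822018e-03,  5.32391437e-05]), 'tool_pos': array([ 0.16883118, -0.60122051,  0.24901979]), 'eef_rot': array([ 9.90636181e-01,  1.36525983e-01, -1.64586264e-04, -7.65836823e-04]), 'contact_force': array([-0.0808737 , -0.10106006,  0.14591549]), 'moment': array([-0.00033748, -0.00512894, -0.02296862]), 'opening': 0.9993666435380407}
```

View pics/top0.png

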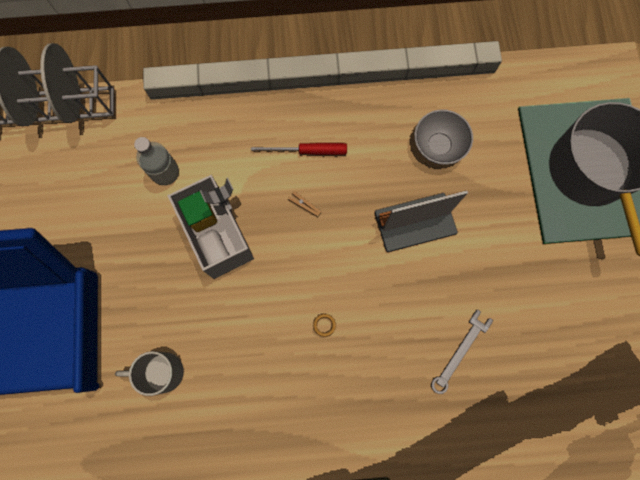

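View pics/side0.png

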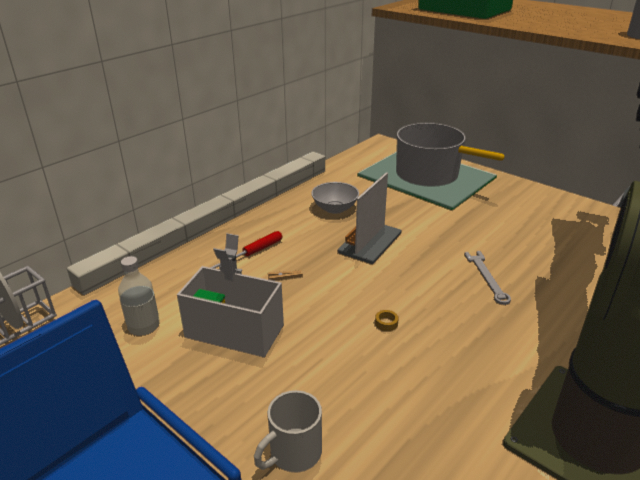

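```bash
python3 - <<'E'
import cv2,numpy as np
a=cv2.imread('pics/top0.png');b=cv2.imread('pics/side0.png')
f=lambda im,x,y,w,h:cv2.resize(im[y:y+h,x:x+w],(400,300),interpolation=cv2.INTER_CUBIC)
cv2.imwrite('pics/crop1.png',np.vstack([np.hstack([f(a,165,165,100,75*1),f(a,370,180,100,75)]),np.hstack([f(b,175,225,120,90),f(b,330,170,100,75)])]))
E
```

```text
(no output)
```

View pics/crop1.png

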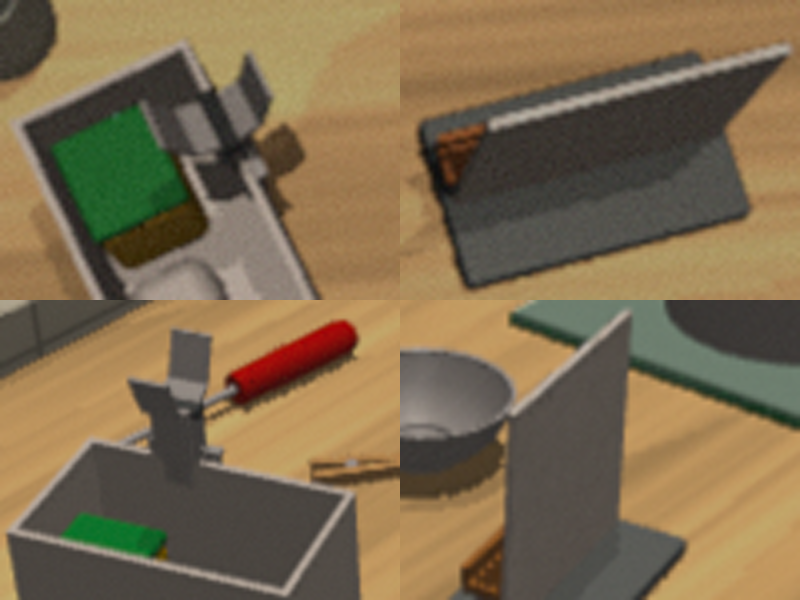

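```bash
python3 - <<'E'
from h import *
np.set_printoptions(precision=4,suppress=True)
a=onz('top0',170,196.2,.1);b=onz('top0',211.2,176.3,.1);c=onz('top0',243.7,240,.1)
print(a,b,c,np.linalg.norm(a-b)); d=c-b; print('wall dir',np.degrees(np.arctan2(d[1],d[0])))
p=onz('top0',392.5,211.2,.15);q=onz('top0',467,191.8,.15)
print(p,q,np.linalg.norm(p-q),(p+q)/2); d=q-p; print('card dir',np.degrees(np.arctan2(d[1],d[0])))
# side view card: crop (512,415)->, (630,312)
P=(330+112/4,170+115/4);Q=(330+230/4,170+12/4)
print(tri('top0',(392.5,211.2),'side0',P),tri('top0',(467,191.8),'side0',Q))
# clip tail: outer tail top ends top crop (248,55),(270,95); side (170,332),(212,335) 
for u,v in((248,55),(270,95),(150,105),(165,150)): print('tail',onz('top0',165+u/4,165+v/4,.155))
g=[tri('top0',(165+248/4,165+55/4),'side0',(175+170*.3,225+32*.3)),tri('top0',(165+248/4,165+55/4),'side0',(175+212*.3,225+35*.3)),tri('top0',(165+270/4,165+95/4),'side0',(175+170*.3,225+32*.3)),tri('top0',(165+270/4,165+95/4),'side0',(175+212*.3,225+35*.3))]
print(g)
E
```

```text
[0.6415 0.2596 0.1   ] [0.674  0.1817 0.1   ] [0.5461 0.1275 0.1   ] 0.08443606418501527
wall dir -157.03635834769133
[ 0.5632 -0.1415  0.15  ] [ 0.5874 -0.2771  0.15  ] 0.13771155225119386 [ 0.5753 -0.2093  0.15  ]
card dir -79.90328170912672
(array([ 0.5646, -0.1415,  0.1476]), np.float64(0.0016152732658404985)) (array([ 0.5882, -0.2776,  0.148 ]), np.float64(0.0004311326802617419))
tail [0.6462 0.1439 0.155 ]
tail [0.6268 0.1351 0.155 ]
tail [0.6267 0.1878 0.155 ]
tail [0.6055 0.182  0.155 ]
[(array([0.6443, 0.1435, 0.1639]), np.float64(0.0032240765618099217)), (array([0.6335, 0.1362, 0.1673]), np.float64(0.01860405519012371)), (array([0.6331, 0.141 , 0.164 ]), np.float64(0.02233953009733417)), (array([0.623 , 0.1336, 0.1665]), np.float64(0.0004838512526758952))]
```

Call:
drive_tool([
  {"dx": 0.0325,"dy": -0.03,"dz": -0.01},
  {"dx": 0.0325,"dy": -0.03,"dz": -0.01},
  {"dx": 0.0325,"dy": -0.03,"dz": -0.01},
  {"dx": 0.0325,"dy": -0.03,"dz": -0.01},
  {"dx": 0.0325,"dy": -0.03,"dz": -0.01},
  {"dx": 0.0325,"dy": -0.03},
  {"dx": 0.0325,"dy": -0.03},
  {"dx": 0.0325,"dy": -0.03},
  {"dx": 0.0325,"dy": -0.03},
  {"dx": 0.0325,"dy": -0.03},
])

```text
validation failed for argument at $.co...
```

Call:
drive_tool([
  {"wz": -0.14},
  {"wz": -0.14},
  {"wz": -0.14},
  {"wz": -0.14},
  {"wz": -0.14},
  {"wz": -0.14},
  {"wz": -0.14},
  {"wz": -0.14},
  {"wz": -0.14},
  {"wz": -0.14},
  {"wz": -0.14},
  {"wz": -0.14},
])

```text
validation failed for argument at $.co...
```

Call:
drive_tool([
  {"wx": 0,"wy": 0,"wz": 0,"dx": 0.0325,"dy": -0.03,"dz": -0.01,"claw": 1},
])

```text
clock: 0.2
tool_pos: [0.1872, -0.5672, 0.2578]
eef_rot: [0.991, 0.132, -0.002, 0.0]
contact_force: [0.1, 0.2, -0.8]
opening: 1.001
```

All fields are required in each row.

Call:
drive_tool([
  {"wx": 0,"wy": 0,"wz": 0,"dx": 0.0325,"dy": -0.03,"dz": -0.01,"claw": 1},
  {"wx": 0,"wy": 0,"wz": 0,"dx": 0.0325,"dy": -0.03,"dz": -0.01,"claw": 1},
  {"wx": 0,"wy": 0,"wz": 0,"dx": 0.0325,"dy": -0.03,"dz": -0.01,"claw": 1},
  {"wx": 0,"wy": 0,"wz": 0,"dx": 0.0325,"dy": -0.03,"dz": -0.01,"claw": 1},
  {"wx": 0,"wy": 0,"wz": 0,"dx": 0.0325,"dy": -0.03,"dz": -0.01,"claw": 1},
  {"wx": 0,"wy": 0,"wz": 0,"dx": 0.0325,"dy": -0.03,"dz": 0,"claw": 1},
  {"wx": 0,"wy": 0,"wz": 0,"dx": 0.0325,"dy": -0.03,"dz": 0,"claw": 1},
  {"wx": 0,"wy": 0,"wz": 0,"dx": 0.0325,"dy": -0.03,"dz": 0,"claw": 1},
  {"wx": 0,"wy": 0,"wz": 0,"dx": 0.0325,"dy": -0.03,"dz": 0,"claw": 1},
  {"wx": 0,"wy": 0,"wz": 0,"dx": 0.0325,"dy": -0.03,"dz": 0,"claw": 1},
  {"wx": 0,"wy": 0,"wz": 0,"dx": 0.0325,"dy": -0.03,"dz": 0,"claw": 1},
])

```text
clock: 1.3
tool_pos: [0.4476, -0.148, 0.3096]
eef_rot: [0.991, 0.136, -0.0, 0.0]
contact_force: [0.4, -0.0, -0.2]
opening: 1.001
```

Call:
drive_tool([
  {"wx": 0,"wy": 0,"wz": -0.14,"dx": 0,"dy": 0,"dz": 0,"claw": 1},
  {"wx": 0,"wy": 0,"wz": -0.14,"dx": 0,"dy": 0,"dz": 0,"claw": 1},
  {"wx": 0,"wy": 0,"wz": -0.14,"dx": 0,"dy": 0,"dz": 0,"claw": 1},
  {"wx": 0,"wy": 0,"wz": -0.14,"dx": 0,"dy": 0,"dz": 0,"claw": 1},
  {"wx": 0,"wy": 0,"wz": -0.14,"dx": 0,"dy": 0,"dz": 0,"claw": 1},
  {"wx": 0,"wy": 0,"wz": -0.14,"dx": 0,"dy": 0,"dz": 0,"claw": 1},
  {"wx": 0,"wy": 0,"wz": -0.14,"dx": 0,"dy": 0,"dz": 0,"claw": 1},
  {"wx": 0,"wy": 0,"wz": -0.14,"dx": 0,"dy": 0,"dz": 0,"claw": 1},
  {"wx": 0,"wy": 0,"wz": -0.14,"dx": 0,"dy": 0,"dz": 0,"claw": 1},
  {"wx": 0,"wy": 0,"wz": -0.14,"dx": 0,"dy": 0,"dz": 0,"claw": 1},
  {"wx": 0,"wy": 0,"wz": -0.14,"dx": 0,"dy": 0,"dz": 0,"claw": 1},
  {"wx": 0,"wy": 0,"wz": -0.14,"dx": 0,"dy": 0,"dz": 0,"claw": 1},
])

```text
clock: 2.5
tool_pos: [0.4468, -0.1498, 0.3095]
eef_rot: [0.557, 0.83, -0.0, -0.0]
contact_force: [-0.6, -0.1, -0.8]
opening: 1.003
```

```bash
cat >> h.py <<'E'
def plan(pos,yaw_y):
    "tool-frame shift to world pos, and wz turn so that tool y has world yaw (deg); also tilt"
    st=r.get_state();M=R.from_quat(st['eef_rot']).as_matrix()
    y=np.degrees(np.arctan2(M[1,1],M[0,1])); yaw=np.radians(yaw_y)
    G=np.c_[[np.cos(yaw+np.pi/2),np.sin(yaw+np.pi/2),0],[np.cos(yaw),np.sin(yaw),0],[0,0,-1]]
    rv=R.from_matrix(M.T@G).as_rotvec()
    print('t',st['clock'],'pos',st['tool_pos'].round(4),'ytool yaw',y.round(2),'z',M[:,2].round(4),'q7',st['q'][6].round(2),'open',round(st['opening'],3),'F',st['contact_force'].round(1))
    print('shift(tool)',(M.T@(np.array(pos)-st['tool_pos'])).round(4),'rotvec',rv.round(4))
E
python3 - <<'E'
from h import *
plan([.631,.16,.25],113); print(r.get_state()['q'].round(2))
E
```

```text
t 2.5 pos [ 0.4468 -0.1498  0.3095] ytool yaw 22.27 z [-7.e-04  0.e+00 -1.e+00] q7 0.18 open 1.003 F [-0.6 -0.1 -0.8]
shift(tool) [0.2168 0.2879 0.0593] rotvec [-3.0000e-04 -7.0000e-04 -1.5835e+00]
[ 0.7   0.47 -0.71  1.91  0.39  0.9   0.18]
```

Call:
drive_tool([
  {"wx": 0,"wy": 0,"wz": 0,"dx": 0.0271,"dy": 0.036,"dz": 0,"claw": 1},
  {"wx": 0,"wy": 0,"wz": 0,"dx": 0.0271,"dy": 0.036,"dz": 0,"claw": 1},
  {"wx": 0,"wy": 0,"wz": 0,"dx": 0.0271,"dy": 0.036,"dz": 0,"claw": 1},
  {"wx": 0,"wy": 0,"wz": 0,"dx": 0.0271,"dy": 0.036,"dz": 0,"claw": 1},
  {"wx": 0,"wy": 0,"wz": 0,"dx": 0.0271,"dy": 0.036,"dz": 0,"claw": 1},
  {"wx": 0,"wy": 0,"wz": 0,"dx": 0.0271,"dy": 0.036,"dz": 0,"claw": 1},
  {"wx": 0,"wy": 0,"wz": 0,"dx": 0.0271,"dy": 0.036,"dz": 0,"claw": 1},
  {"wx": 0,"wy": 0,"wz": 0,"dx": 0.0271,"dy": 0.036,"dz": 0,"claw": 1},
  {"wx": 0,"wy": 0,"wz": 0,"dx": 0,"dy": 0,"dz": 0,"claw": 1},
])

```text
clock: 3.4
tool_pos: [0.6335, 0.1668, 0.3088]
eef_rot: [0.556, 0.831, 0.002, -0.002]
contact_force: [-0.7, -0.1, 0.1]
opening: 0.999
```

```bash
python3 - <<'E'
from h import *
s=snap('wrist','w0');print(s['T_tool_cam'],s['fx'])
print(proj('w0',[.63,.16,.16]))
plan([.631,.16,.25],113)
E
```

```text
[[-5.84035471e-04  9.56958901e-01  2.90222880e-01  7.48757028e-02]
 [ 9.99999827e-01  5.37214190e-04  2.40999154e-04  5.92163240e-04]
 [ 7.47144363e-05  2.90222971e-01 -9.56959049e-01 -1.35629699e-01]
 [ 0.00000000e+00  0.00000000e+00  0.00000000e+00  1.00000000e+00]] 365.7132514497662
(np.float64(310.57565881658763), np.float64(227.67128446810182))
t 3.45 pos [0.6329 0.1629 0.3087] ytool yaw 22.22 z [-0.0014  0.0021 -1.    ] q7 -0.3 open 1.002 F [ 0.2 -0.3  0.2]
shift(tool) [-0.0021 -0.0029  0.0587] rotvec [ 0.0016 -0.0023 -1.5844]
```

View pics/w0.png

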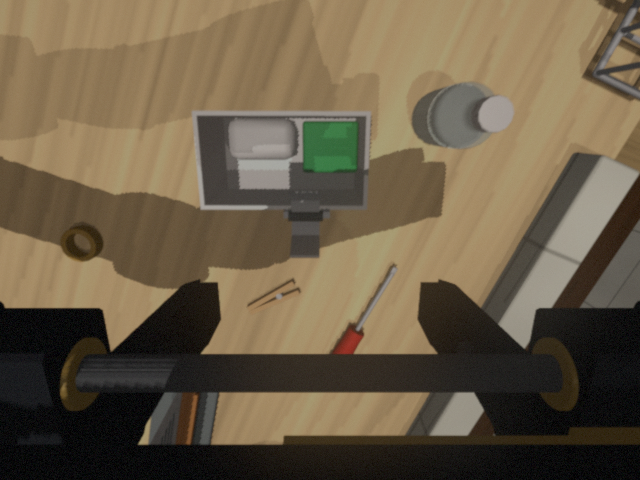

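```bash
python3 - <<'E'
import cv2
a=cv2.imread('pics/w0.png')
cv2.imwrite('pics/c2.png',cv2.convertScaleAbs(cv2.resize(a[165:275,250:370],(720,660)[:2] if 0 else (640,587),interpolation=cv2.INTER_CUBIC),alpha=2.0))
E
```

```text
(no output)
```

View pics/c2.png

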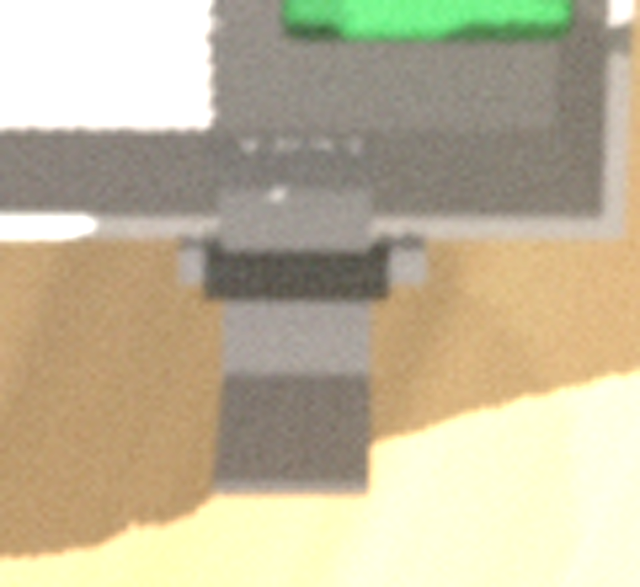

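```bash
python3 - <<'E'
from h import *
np.set_printoptions(precision=4,suppress=True)
c=lambda x,y:(250+x/5.333,165+y/5.333)
P={}
for n,p,z in(('oL',(213,489),.165),('oR',(368,489),.165),('iL',(222,140),.165),('iR',(366,140),.165),('rimL',(20,224),.1),('rimR',(600,228),.1),('wL',(180,262),.1),('wR',(424,262),.1)):
    P[n]=onz('w0',*c(*p),z); print(n,P[n])
print('mid x side',tri('w0',c(290,489),'top0',(165+259/4,165+75/4)))
m=(P['oL']+P['oR']+P['iL']+P['iR'])/4; print('mid',m, 'widths',np.linalg.norm(P['oL']-P['oR']),np.linalg.norm(P['oL']-P['iL']))
d=P['rimR']-P['rimL'];print('rim yaw',np.degrees(np.arctan2(d[1],d[0])))
d=P['oR']-P['oL'];print('tail yaw',np.degrees(np.arctan2(d[1],d[0])))
n=np.array([-.3907,.9205]); print('normal coords: rim',n@P['rimL'][:2],n@P['rimR'][:2],'tails',n@P['oL'][:2],n@P['iL'][:2],n@m[:2],'along',np.array([.9205,.3907])@m[:2])
plan([m[0],m[1],.25],113)
E
```

```text
oL [0.6232 0.1322 0.165 ]
oR [0.6451 0.1412 0.165 ]
iL [0.6051 0.1828 0.165 ]
iR [0.6244 0.1907 0.165 ]
rimL [0.5768 0.1425 0.1   ]
rimR [0.674  0.1816 0.1   ]
wL [0.606  0.1469 0.1   ]
wR [0.647  0.1637 0.1   ]
mid x side (array([0.6333, 0.1375, 0.1661]), np.float64(0.0015998912428372163))
mid [0.6245 0.1617 0.165 ] widths 0.023632570687071024 0.05369321973598139
rim yaw 21.925593219644977
tail yaw 22.313226720210263
normal coords: rim -0.09421727896611598 -0.09617762202959304 tails -0.1217590234843827 -0.06815696032457905 -0.09508904009741567 along 0.6380103765895975
t 3.45 pos [0.6329 0.1629 0.3087] ytool yaw 22.22 z [-0.0014  0.0021 -1.    ] q7 -0.3 open 1.002 F [ 0.2 -0.3  0.2]
shift(tool) [ 0.002  -0.0082  0.0587] rotvec [ 0.0016 -0.0023 -1.5844]
```

Call:
drive_tool([
  {"wx": 0.0016,"wy": -0.002,"wz": 0,"dx": 0.002,"dy": -0.008,"dz": 0,"claw": 1},
  {"wx": 0,"wy": 0,"wz": -0.143,"dx": 0,"dy": 0,"dz": 0,"claw": 1},
  {"wx": 0,"wy": 0,"wz": -0.143,"dx": 0,"dy": 0,"dz": 0,"claw": 1},
  {"wx": 0,"wy": 0,"wz": -0.143,"dx": 0,"dy": 0,"dz": 0,"claw": 1},
  {"wx": 0,"wy": 0,"wz": -0.143,"dx": 0,"dy": 0,"dz": 0,"claw": 1},
  {"wx": 0,"wy": 0,"wz": -0.143,"dx": 0,"dy": 0,"dz": 0,"claw": 1},
  {"wx": 0,"wy": 0,"wz": -0.143,"dx": 0,"dy": 0,"dz": 0,"claw": 1},
  {"wx": 0,"wy": 0,"wz": -0.143,"dx": 0,"dy": 0,"dz": 0,"claw": 1},
  {"wx": 0,"wy": 0,"wz": -0.143,"dx": 0,"dy": 0,"dz": 0,"claw": 1},
  {"wx": 0,"wy": 0,"wz": -0.143,"dx": 0,"dy": 0,"dz": 0,"claw": 1},
  {"wx": 0,"wy": 0,"wz": -0.143,"dx": 0,"dy": 0,"dz": 0,"claw": 1},
  {"wx": 0,"wy": 0,"wz": -0.143,"dx": 0,"dy": 0,"dz": 0,"claw": 1},
])

```text
clock: 4.65
tool_pos: [0.6243, 0.1551, 0.3098]
eef_rot: [-0.193, 0.981, -0.003, -0.001]
contact_force: [0.0, 0.5, 0.2]
opening: 1.002
```

Call:
drive_tool([
  {"wx": 0,"wy": 0,"wz": 0,"dx": 0,"dy": 0,"dz": 0.03,"claw": 1},
  {"wx": 0,"wy": 0,"wz": 0,"dx": 0,"dy": 0,"dz": 0.03,"claw": 1},
  {"wx": 0,"wy": 0,"wz": 0,"dx": 0,"dy": 0,"dz": 0,"claw": 1},
  {"wx": 0,"wy": 0,"wz": 0,"dx": 0,"dy": 0,"dz": 0,"claw": 1},
  {"wx": 0,"wy": 0,"wz": 0,"dx": 0,"dy": 0,"dz": 0,"claw": 1},
])

```text
clock: 5.15
tool_pos: [0.6255, 0.1577, 0.2517]
eef_rot: [-0.191, 0.982, -0.001, 0.001]
contact_force: [-0.3, -0.2, -0.3]
opening: 0.999
```

```bash
python3 - <<'E'
from h import *
plan([.6245,.1617,.149],112.2)
E
```

```text
t 5.15 pos [0.6255 0.1577 0.2517] ytool yaw 112.03 z [ 0.0017 -0.0017 -1.    ] q7 1.01 open 0.999 F [-0.3 -0.2 -0.3]
shift(tool) [-0.0005  0.0043  0.1027] rotvec [-0.0022  0.0009 -0.003 ]
```

Call:
drive_tool([
  {"wx": -0.002,"wy": 0.001,"wz": -0.003,"dx": 0,"dy": 0.004,"dz": 0.02,"claw": 1},
  {"wx": 0,"wy": 0,"wz": 0,"dx": 0,"dy": 0,"dz": 0.02,"claw": 1},
  {"wx": 0,"wy": 0,"wz": 0,"dx": 0,"dy": 0,"dz": 0.02,"claw": 1},
  {"wx": 0,"wy": 0,"wz": 0,"dx": 0,"dy": 0,"dz": 0.02,"claw": 1},
  {"wx": 0,"wy": 0,"wz": 0,"dx": 0,"dy": 0,"dz": 0.02,"claw": 1},
  {"wx": 0,"wy": 0,"wz": 0,"dx": 0,"dy": 0,"dz": 0.003,"claw": 1},
  {"wx": 0,"wy": 0,"wz": 0,"dx": 0,"dy": 0,"dz": 0,"claw": 1},
  {"wx": 0,"wy": 0,"wz": 0,"dx": 0,"dy": 0,"dz": 0,"claw": 1},
])

```text
clock: 5.95
tool_pos: [0.6239, 0.1619, 0.148]
eef_rot: [-0.193, 0.981, 0.0, -0.0]
contact_force: [0.3, -0.1, -0.4]
opening: 1.001
```

```bash
python3 - <<'E'
from h import *
plan([.6245,.1617,.149],112.2)
E
```

```text
t 5.95 pos [0.6239 0.1619 0.148 ] ytool yaw 112.23 z [-7.e-04  1.e-04 -1.e+00] q7 0.91 open 1.001 F [ 0.3 -0.1 -0.4]
shift(tool) [-0.0004 -0.0004 -0.001 ] rotvec [ 0.0003 -0.0006  0.0006]
```

Call:
drive_tool([
  {"wx": 0,"wy": 0,"wz": 0,"dx": 0,"dy": 0,"dz": 0,"claw": 0.6},
  {"wx": 0,"wy": 0,"wz": 0,"dx": 0,"dy": 0,"dz": 0,"claw": 0.5},
  {"wx": 0,"wy": 0,"wz": 0,"dx": 0,"dy": 0,"dz": 0,"claw": 0.4},
  {"wx": 0,"wy": 0,"wz": 0,"dx": 0,"dy": 0,"dz": 0,"claw": 0.3},
  {"wx": 0,"wy": 0,"wz": 0,"dx": 0,"dy": 0,"dz": 0,"claw": 0.2},
  {"wx": 0,"wy": 0,"wz": 0,"dx": 0,"dy": 0,"dz": 0,"claw": 0.2},
  {"wx": 0,"wy": 0,"wz": 0,"dx": 0,"dy": 0,"dz": 0,"claw": 0.2},
  {"wx": 0,"wy": 0,"wz": 0,"dx": 0,"dy": 0,"dz": 0,"claw": 0.2},
  {"wx": 0,"wy": 0,"wz": 0,"dx": 0,"dy": 0,"dz": 0,"claw": 0.2},
], grip_force=30)

```text
clock: 6.85
tool_pos: [0.6233, 0.1612, 0.1466]
eef_rot: [-0.193, 0.981, -0.0, -0.001]
contact_force: [-0.3, -0.5, -0.4]
opening: 0.319
```

```bash
python3 - <<'E'
from h import *
plan([.6245,.1617,.149],112.2)
s=snap('side','s1'); w=snap('wrist','w1')
f=lambda im,x,y,a,b:cv2.resize(im[y:y+b,x:x+a],(400,400),interpolation=cv2.INTER_CUBIC)
S=s['color'][:,:,::-1];W=w['color'][:,:,::-1]
cv2.imwrite('pics/c3.png',np.hstack([f(S,170,170,150,150),cv2.resize(W,(400,400))]))
E
```

```text
t 6.85 pos [0.6233 0.1612 0.1466] ytool yaw 112.24 z [-0.0026 -0.0012 -1.    ] q7 0.91 open 0.319 F [-0.3 -0.5 -0.4]
shift(tool) [-0.0013 -0.     -0.0024] rotvec [-0.0001 -0.0028  0.0007]
```

View pics/c3.png

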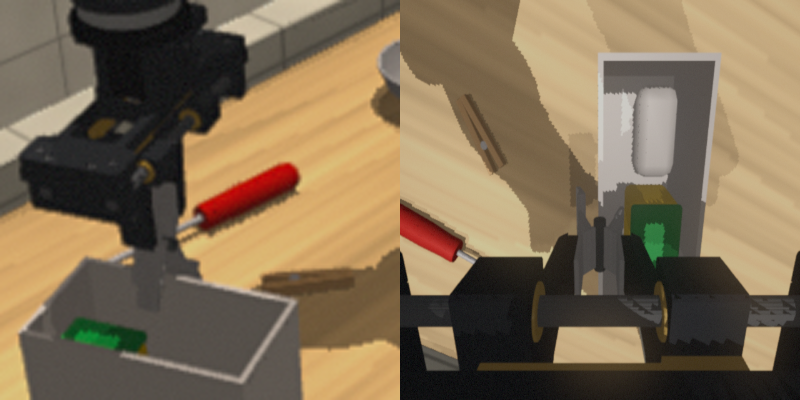

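Call:
drive_tool([
  {"wx": 0,"wy": 0,"wz": 0,"dx": 0,"dy": 0,"dz": -0.005,"claw": 0.2},
  {"wx": 0,"wy": 0,"wz": 0,"dx": 0,"dy": 0,"dz": -0.01,"claw": 0.2},
  {"wx": 0,"wy": 0,"wz": 0,"dx": 0,"dy": 0,"dz": -0.015,"claw": 0.2},
  {"wx": 0,"wy": 0,"wz": 0,"dx": 0,"dy": 0,"dz": -0.02,"claw": 0.2},
  {"wx": 0,"wy": 0,"wz": 0,"dx": 0,"dy": 0,"dz": -0.025,"claw": 0.2},
  {"wx": 0,"wy": 0,"wz": 0,"dx": 0,"dy": 0,"dz": -0.025,"claw": 0.2},
  {"wx": 0,"wy": 0,"wz": 0,"dx": 0,"dy": 0,"dz": -0.025,"claw": 0.2},
  {"wx": 0,"wy": 0,"wz": 0,"dx": 0,"dy": 0,"dz": -0.015,"claw": 0.2},
  {"wx": 0,"wy": 0,"wz": 0,"dx": 0,"dy": 0,"dz": -0.01,"claw": 0.2},
  {"wx": 0,"wy": 0,"wz": 0,"dx": 0,"dy": 0,"dz": 0,"claw": 0.2},
])

```text
clock: 7.95
tool_pos: [0.6241, 0.1619, 0.2982]
eef_rot: [-0.193, 0.981, -0.0, -0.0]
contact_force: [-0.1, -0.6, -1.7]
opening: 0.324
```

Call:
drive_tool([
  {"wx": 0,"wy": 0,"wz": 0.07,"dx": 0,"dy": 0,"dz": 0,"claw": 0.2},
  {"wx": 0,"wy": 0,"wz": 0.14,"dx": 0,"dy": 0,"dz": 0,"claw": 0.2},
  {"wx": 0,"wy": 0,"wz": 0.14,"dx": 0,"dy": 0,"dz": 0,"claw": 0.2},
  {"wx": 0,"wy": 0,"wz": 0.14,"dx": 0,"dy": 0,"dz": 0,"claw": 0.2},
  {"wx": 0,"wy": 0,"wz": 0.14,"dx": 0,"dy": 0,"dz": 0,"claw": 0.2},
  {"wx": 0,"wy": 0,"wz": 0.14,"dx": 0,"dy": 0,"dz": 0,"claw": 0.2},
  {"wx": 0,"wy": 0,"wz": 0.14,"dx": 0,"dy": 0,"dz": 0,"claw": 0.2},
  {"wx": 0,"wy": 0,"wz": 0.14,"dx": 0,"dy": 0,"dz": 0,"claw": 0.2},
  {"wx": 0,"wy": 0,"wz": 0.14,"dx": 0,"dy": 0,"dz": 0,"claw": 0.2},
  {"wx": 0,"wy": 0,"wz": 0.14,"dx": 0,"dy": 0,"dz": 0,"claw": 0.2},
  {"wx": 0,"wy": 0,"wz": 0.14,"dx": 0,"dy": 0,"dz": 0,"claw": 0.2},
  {"wx": 0,"wy": 0,"wz": 0.14,"dx": 0,"dy": 0,"dz": 0,"claw": 0.2},
])

```text
clock: 9.15
tool_pos: [0.623, 0.161, 0.2952]
eef_rot: [0.576, 0.818, -0.002, -0.001]
contact_force: [-0.4, 0.3, -0.5]
opening: 0.322
```

Call:
drive_tool([
  {"wx": 0,"wy": 0,"wz": 0.14,"dx": 0,"dy": 0,"dz": 0,"claw": 0.2},
  {"wx": 0,"wy": 0,"wz": 0.03,"dx": 0,"dy": 0,"dz": 0,"claw": 0.2},
])

```text
clock: 9.35
tool_pos: [0.6231, 0.1611, 0.2955]
eef_rot: [0.642, 0.767, -0.002, -0.001]
contact_force: [-0.2, -0.9, -0.8]
opening: 0.324
```

```bash
python3 - <<'E'
from h import *
plan([.5758,-.2093,.3],10.1)
E
```

```text
t 9.35 pos [0.6231 0.1611 0.2955] ytool yaw 10.16 z [-0.0044 -0.0024 -1.    ] q7 -0.49 open 0.324 F [-0.2 -0.9 -0.8]
shift(tool) [-0.3563 -0.112  -0.0034] rotvec [-0.0047  0.0016  0.0011]
```

Call:
drive_tool([
  {"wx": -0.004,"wy": 0.002,"wz": 0,"dx": -0.02,"dy": -0.006,"dz": -0.003,"claw": 0.2},
  {"wx": 0,"wy": 0,"wz": 0,"dx": -0.04,"dy": -0.0125,"dz": 0,"claw": 0.2},
  {"wx": 0,"wy": 0,"wz": 0,"dx": -0.04,"dy": -0.0125,"dz": 0,"claw": 0.2},
  {"wx": 0,"wy": 0,"wz": 0,"dx": -0.04,"dy": -0.0125,"dz": 0,"claw": 0.2},
  {"wx": 0,"wy": 0,"wz": 0,"dx": -0.04,"dy": -0.0125,"dz": 0,"claw": 0.2},
  {"wx": 0,"wy": 0,"wz": 0,"dx": -0.04,"dy": -0.0125,"dz": 0,"claw": 0.2},
  {"wx": 0,"wy": 0,"wz": 0,"dx": -0.04,"dy": -0.0125,"dz": 0,"claw": 0.2},
  {"wx": 0,"wy": 0,"wz": 0,"dx": -0.04,"dy": -0.0125,"dz": 0,"claw": 0.2},
  {"wx": 0,"wy": 0,"wz": 0,"dx": -0.036,"dy": -0.012,"dz": 0,"claw": 0.2},
  {"wx": 0,"wy": 0,"wz": 0,"dx": -0.02,"dy": -0.0065,"dz": 0,"claw": 0.2},
  {"wx": 0,"wy": 0,"wz": 0,"dx": 0,"dy": 0,"dz": 0,"claw": 0.2},
  {"wx": 0,"wy": 0,"wz": 0,"dx": 0,"dy": 0,"dz": 0,"claw": 0.2},
])

```text
clock: 10.55
tool_pos: [0.5766, -0.208, 0.2985]
eef_rot: [0.641, 0.768, 0.001, -0.001]
contact_force: [-0.6, 0.1, -0.2]
opening: 0.321
```

```bash
python3 - <<'E'
from h import *
plan([.5758,-.2093,.3],10.1)
s=snap('side','s2'); w=snap('wrist','w2')
S=s['color'][:,:,::-1];W=w['color'][:,:,::-1]
cv2.imwrite('pics/c4.png',np.hstack([cv2.resize(S[90:290,280:430],(400,533),interpolation=cv2.INTER_CUBIC),cv2.resize(W[180:380,245:395],(400,533),interpolation=cv2.INTER_CUBIC)]))
E
```

```text
t 10.55 pos [ 0.5766 -0.208   0.2985] ytool yaw 10.33 z [ 3.0e-04  3.2e-03 -1.0e+00] q7 0.08 open 0.321 F [-0.6  0.1 -0.2]
shift(tool) [-0.0011 -0.0011 -0.0015] rotvec [ 0.0009 -0.0031  0.0041]
```

View pics/c4.png

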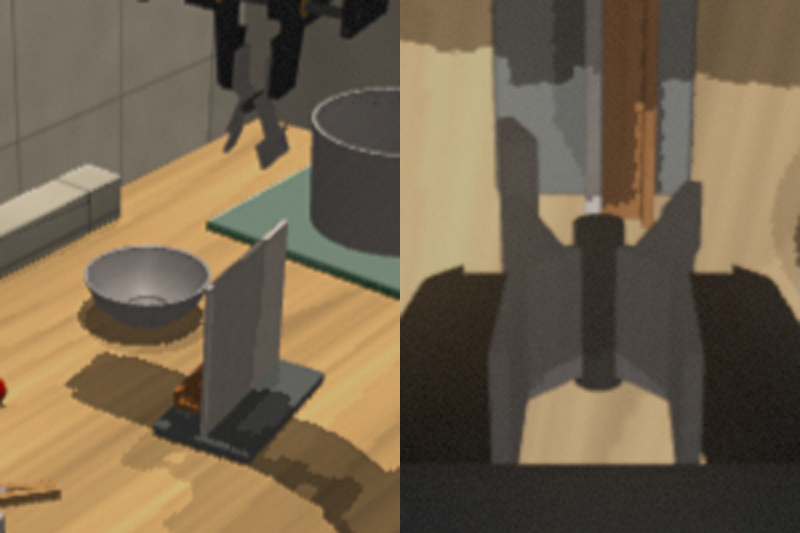

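```bash
cat > m.py <<'E'
from h import *
from scipy.optimize import least_squares
np.set_printoptions(precision=4,suppress=True)
d=json.load(open('pics/w2.json'));C=np.linalg.inv(np.array(d['T_tool_cam']))
def pt(p):
    c=C@[*p,1]; return np.array([d['fx']*c[0]/-c[2]+d['cx'],d['fy']*-c[1]/-c[2]+d['cy']])
px=lambda x,y:np.array([245+x/2.667,180+y/2.665])
rows=[px(520,118)[1],px(695,183)[1]]
s=least_squares(lambda v:[pt([v[0]+.022,0,v[1]])[1]-rows[0],pt([v[0]+.008,0,v[1]])[1]-rows[1]],[0,.06])
print('xc,z lip lower end (tool)',s.x)
zp=s.x[1]-.044
print('pin rows at zp: need',px(600,215)[1],px(600,388)[1],[ (h,pt([s.x[0]+h,0,zp])[1]) for h in(.012,.014,.016,.018,-.012,-.014,-.016)])
for n,p,z in(('wideL',px(500,135),s.x[1]),('narrowR',px(701,195),s.x[1]),('pin',px(600,225),zp),('tailL',px(492,440),-.005),('tailR',px(700,440),-.005),('wide in',px(538,180),s.x[1]-.01),('nar in',px(668,200),s.x[1]-.01)):
    f=least_squares(lambda v:pt([v[0],v[1],z])-p,[0,0]);print(n,f.x)
# card edge ray: centre of visible top edge
for p in((593,10),(594,200)): print('card edge at z.15',onz('w2',*px(*p),.15))
E
python3 m.py
```

```text
xc,z lip lower end (tool) [0.0006 0.0559]
pin rows at zp: need 260.6754221388368 325.59099437148217 [(0.012, np.float64(273.1199377082402)), (0.014, np.float64(268.85156569906457)), (0.016, np.float64(264.5518526200946)), (0.018, np.float64(260.2204520106176)), (-0.012, np.float64(322.0153046470325)), (-0.014, np.float64(325.9055995112495)), (-0.016, np.float64(329.7689142273069))]
wideL [0.0189 0.0626]
narrowR [0.0059 0.1056]
pin [0.0166 0.0659]
tailL [-0.0123  0.046 ]
tailR [-0.0123  0.0781]
wide in [0.0126 0.0676]
nar in [0.0084 0.0938]
card edge at z.15 [ 0.6863 -0.1559  0.15  ]
card edge at z.15 [ 0.7041 -0.2127  0.15  ]
```

```bash
sed -i 's/245+x\/2.667/245+(x-400)\/2.667/' m.py; python3 m.py
```

```text
xc,z lip lower end (tool) [0.0006 0.0559]
pin rows at zp: need 260.6754221388368 325.59099437148217 [(0.012, np.float64(273.1199377082402)), (0.014, np.float64(268.85156569906457)), (0.016, np.float64(264.5518526200946)), (0.018, np.float64(260.2204520106176)), (-0.012, np.float64(322.0153046470325)), (-0.014, np.float64(325.9055995112495)), (-0.016, np.float64(329.7689142273069))]
wideL [ 0.019  -0.0193]
narrowR [0.0059 0.0223]
pin [0.0166 0.0011]
tailL [-0.0122 -0.0156]
tailR [-0.0122  0.0164]
wide in [ 0.0127 -0.011 ]
nar in [0.0085 0.0146]
card edge at z.15 [ 0.5711 -0.177   0.15  ]
card edge at z.15 [ 0.5821 -0.235   0.15  ]
```

```bash
cat > m2.py <<'E'
from m import *
sd=lambda x,y:(280+x/2.667,90+y/2.665)
st=r.get_state();M=R.from_quat(st['eef_rot']).as_matrix()
for n,w,q in(('wide low outer',(502,125),(262,167)),('narrow low',(697,186),(230,151)),('pin',(600,222),(247,98))):
    P,e=tri('w2',px(*w),'s2',sd(*q)); print(n,P,'err',e,'tool',M.T@(P-st['tool_pos']))
# predicted lip lower corners in the side view for z_low candidates
for z in(.056,.062,.068,.074):
    g=lambda x,y:(np.array(proj('s2',M@[x,y,z]+st['tool_pos']))-[280,90])*2.667
    print(z,'wide',g(.0226,-.018),g(-.0214,-.018),'narrow',g(.0086,.02))
E
python3 m2.py | tail -7
```

```text
wide low outer [ 0.5549 -0.1906  0.2367] err 0.001198040038485192 tool [ 0.0193 -0.0192  0.0623]
narrow low [ 0.5958 -0.1992  0.2352] err 0.005458961303185486 tool [0.0035 0.0195 0.0638]
pin [ 0.5741 -0.1907  0.2866] err 0.0024893730193178616 tool [ 0.0159 -0.0003  0.0124]
0.056 wide [259.9155 160.5044] [284.7767 140.4486] narrow [223.3002 144.0356]
0.062 wide [259.504  167.8583] [284.3075 147.66  ] narrow [223.     151.2665]
0.068 wide [259.0949 175.1705] [283.8409 154.8315] narrow [222.7014 158.4572]
0.074 wide [258.6882 182.4413] [283.3769 161.9636] narrow [222.4045 165.6082]
```

Call:
drive_tool([
  {"wx": 0.001,"wy": -0.003,"wz": 0.002,"dx": -0.001,"dy": -0.0014,"dz": 0.01,"claw": 0.2},
  {"wx": 0,"wy": 0,"wz": 0,"dx": 0,"dy": 0,"dz": 0.02,"claw": 0.2},
  {"wx": 0,"wy": 0,"wz": 0,"dx": 0,"dy": 0,"dz": 0.02,"claw": 0.2},
  {"wx": 0,"wy": 0,"wz": 0,"dx": 0,"dy": 0,"dz": 0.02,"claw": 0.2},
  {"wx": 0,"wy": 0,"wz": 0,"dx": 0,"dy": 0,"dz": 0.005,"claw": 0.2},
  {"wx": 0,"wy": 0,"wz": 0,"dx": 0,"dy": 0,"dz": 0,"claw": 0.2},
  {"wx": 0,"wy": 0,"wz": 0,"dx": 0,"dy": 0,"dz": 0,"claw": 0.2},
])

```text
clock: 11.35
tool_pos: [0.5764, -0.2096, 0.2248]
eef_rot: [0.642, 0.767, 0.0, 0.001]
contact_force: [0.2, -0.7, 0.1]
opening: 0.317
```

```bash
python3 - <<'E'
from h import *
plan([.5755,-.2093,.19],10.2)
s=snap('side','s3'); w=snap('wrist','w3')
S=s['color'][:,:,::-1];W=w['color'][:,:,::-1]
cv2.imwrite('pics/c5.png',np.hstack([cv2.resize(S[110:260,310:422],(400,533),interpolation=cv2.INTER_CUBIC),cv2.resize(W[180:380,245:395],(400,533),interpolation=cv2.INTER_CUBIC)]))
E
```

```text
t 11.35 pos [ 0.5764 -0.2096  0.2248] ytool yaw 10.19 z [ 0.0021 -0.0015 -1.    ] q7 0.01 open 0.317 F [ 0.2 -0.7  0.1]
shift(tool) [ 0.0005 -0.0009  0.0348] rotvec [ 0.0018  0.0019 -0.0002]
```

View pics/c5.png

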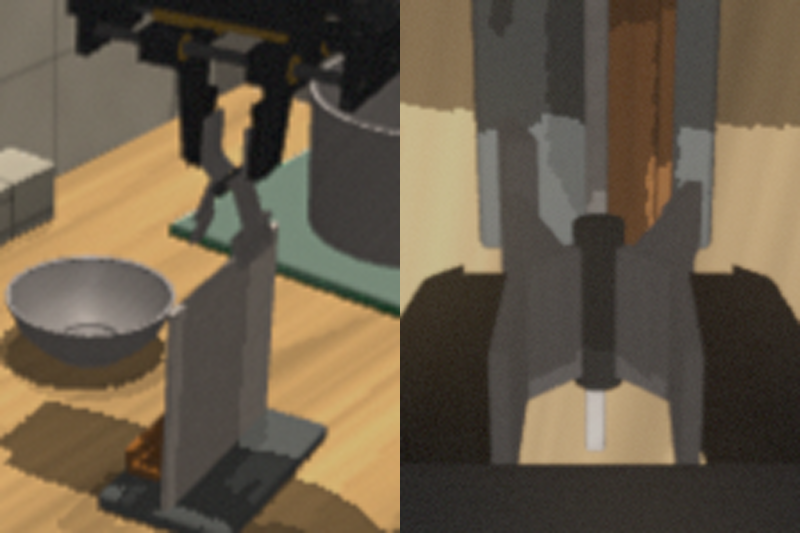

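```bash
python3 - <<'E' | tail -8
from m import *
st=r.get_state();M=R.from_quat(st['eef_rot']).as_matrix()
for z in(.148,.15):
  for p in((595.5,420),(597,60),(597,150),(595.5,451)):
    P=onz('w3',*px(*p),z); print(z,p,P,'tool',M.T@(P-st['tool_pos']))
E
```

```text
0.148 (595.5, 420) [ 0.5877 -0.2703  0.148 ] tool [-0.0612  0.0002  0.0773]
0.148 (597, 60) [ 0.5719 -0.1801  0.148 ] tool [0.0303 0.0006 0.0771]
0.148 (597, 150) [ 0.5756 -0.2007  0.148 ] tool [0.0094 0.0006 0.0771]
0.148 (595.5, 451) [ 0.5893 -0.2791  0.148 ] tool [-0.0702  0.0002  0.0773]
0.15 (595.5, 420) [ 0.5875 -0.269   0.15  ] tool [-0.0599  0.0002  0.0753]
0.15 (597, 60) [ 0.5719 -0.1797  0.15  ] tool [0.0307 0.0006 0.0751]
0.15 (597, 150) [ 0.5755 -0.2001  0.15  ] tool [0.01   0.0006 0.0751]
0.15 (595.5, 451) [ 0.589  -0.2777  0.15  ] tool [-0.0688  0.0002  0.0753]
```

Call:
drive_tool([
  {"wx": 0.001,"wy": 0.001,"wz": 0,"dx": 0,"dy": 0,"dz": 0.009,"claw": 0.2},
  {"wx": 0,"wy": 0,"wz": 0,"dx": 0,"dy": 0,"dz": 0.009,"claw": 0.2},
  {"wx": 0,"wy": 0,"wz": 0,"dx": 0,"dy": 0,"dz": 0.009,"claw": 0.2},
  {"wx": 0,"wy": 0,"wz": 0,"dx": 0,"dy": 0,"dz": 0.008,"claw": 0.2},
  {"wx": 0,"wy": 0,"wz": 0,"dx": 0,"dy": 0,"dz": 0,"claw": 0.2},
  {"wx": 0,"wy": 0,"wz": 0,"dx": 0,"dy": 0,"dz": 0,"claw": 0.2},
  {"wx": 0,"wy": 0,"wz": 0,"dx": 0,"dy": 0,"dz": 0,"claw": 0.2},
])

```text
clock: 12.15
tool_pos: [0.576, -0.2101, 0.1894]
eef_rot: [0.642, 0.767, -0.0, 0.0]
contact_force: [0.4, -0.9, 0.1]
opening: 0.322
```

```bash
python3 - <<'E'
from h import *
plan([.5757,-.2093,.19],10.2)
s=snap('side','s4'); w=snap('wrist','w4')
S=s['color'][:,:,::-1];W=w['color'][:,:,::-1]
cv2.imwrite('pics/c6.png',cv2.convertScaleAbs(np.hstack([cv2.resize(S[130:230,345:420],(400,533),interpolation=cv2.INTER_CUBIC),cv2.resize(W[180:380,245:395],(400,533),interpolation=cv2.INTER_CUBIC)]),alpha=1.6))
E
```

```text
t 12.15 pos [ 0.576  -0.2101  0.1894] ytool yaw 10.14 z [ 3.e-04 -8.e-04 -1.e+00] q7 -0.01 open 0.322 F [ 0.4 -0.9  0.1]
shift(tool) [ 0.0008 -0.0002 -0.0006] rotvec [ 0.0001  0.0008 -0.001 ]
```

View pics/c6.png

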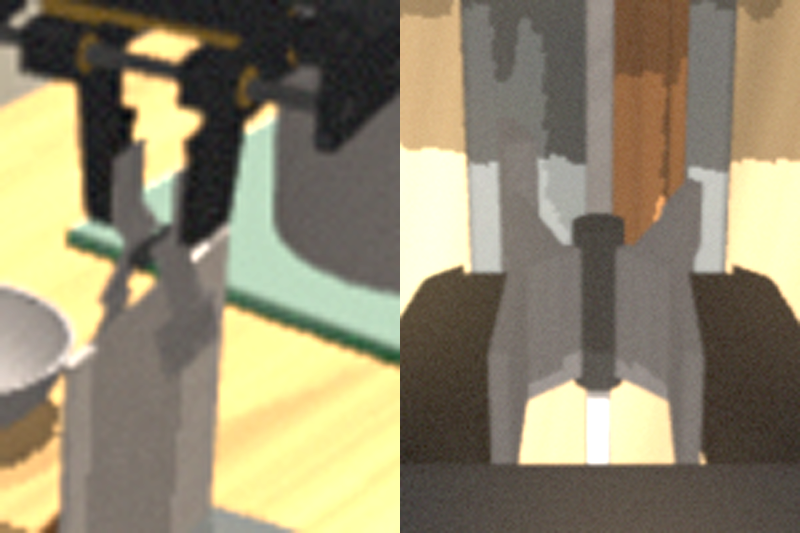

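```bash
python3 - <<'E' | tail -8
from h import *
np.set_printoptions(precision=1,suppress=True)
st=r.get_state();M=R.from_quat(st['eef_rot']).as_matrix()
for z in(.056,.062,.068):
    g=lambda x,y,z:(np.array(proj('s4',M@[x,y,z]+st['tool_pos']))-[345,130])*5.333
    print(z,'wide',g(.0226,-.018,z),g(-.0214,-.018,z),'pin +end',g(.017,.0005,z-.044),'pin -end',g(-.0155,.0005,z-.044))
E
```

```text
0.056 wide [167.6 360.6] [215.6 315.8] pin +end [136.9 244.9] pin -end [173.5 213.4]
0.062 wide [166.9 373.9] [214.8 328.8] pin +end [136.3 258.6] pin -end [172.8 227. ]
0.068 wide [166.2 387. ] [214.  341.8] pin +end [135.6 272.2] pin -end [172.1 240.4]
```

```bash
python3 - <<'E'
from h import *
print(r.finish_job()); plan([.5757,-.2093,.19],10.2)
E
```

```text
the job is handed in; nothing more can be done
None
the job is handed in; nothing more can be done
```

I squeezed the clip open to its stop at 30 N, lifted it off the caddy rim and turned it about 102°. I then lowered it, still open, over the middle of the card's top edge and handed it in while holding it there. The narrow jaw is on the ledge side and the wide jaw is behind.

**Last checks, just before handing in, at 12.2 s on the robot's clock:**
- **Opening:** 0.32, about 28 mm against the stated 29 mm at the stop.
- **Alignment:** tool tilt was under 0.1°, and the clip was within about 0.1° of the card's measured direction and about 1 mm of the card's middle.
- **Depth:** the card edge sat about 14 mm above the lip middles, inside the 25 mm that stays free.
- **Contact:** the last pictures showed the card between the lips, clear on both sides, with roughly 12 mm per side. The wrist force was about 1 N, so I saw no sign of contact.

**One disagreement:** a first estimate from a single wrist picture put the lip ends about 6 mm higher. Two camera views combined and the final side view both agreed on the lower value, so I used that. On that value the clip sank only about 2 mm in the fingers, less than the 7 to 12 mm described.

I did not check the bystander objects again at the end. The forces I read during the moves stayed under 2 N.

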